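# Put the dried coasters away in their lipped caddy

### The job

Put the pile of three dried coasters away in the dark caddy. Lift the pile out of the green drying cradle by its long sides, set it down on the bare worktop and let go, then take it by its short ends and tilt it in: long edge first under the brass lip, then lower the other edge, until all three lie flat on one another on the caddy floor. Do not tip or shift the two mugs or the phone.

Things in the scene. Friction and masses are not known exactly. Their poses are not given: they have to be found in the camera images.
- cradle: green wooden drying cradle, fixed. Origin: centre of its underside. Foot plate 40 (x) x 81 (y) mm. The pile lies on rails 10 mm above the worktop, centred, length along y, overhanging the plate by 7 mm at +-x. Two end cheeks (40 mm wide, 6 thick, 36 tall, inner faces at y = +-35.5 mm) cover its short ends, so here it can be gripped only across its 54 mm width (along x).
- caddy: dark wooden coaster caddy, fixed, outside 72 (x) x 85 (y) mm, walls 6 mm; origin: centre of its underside. Low front wall at -x, 17 mm above the worktop. Back wall at +x, 24 mm tall, its middle 50 mm raised to 41 mm with the brass lip. The y ends have only corner stubs, with notches from x = -26 to +26 mm for fingers; the floor is only 56 mm long in y, so a seated coaster overhangs it by 5 mm at each end.
- caddy_floor (a point): centre of the caddy's floor, 8 mm above the worktop, axes as the caddy's. Inside: 60 mm (x, between front and back wall) by 73 mm (y, between corner stubs). The front wall rises 9 mm above the floor.
- caddy_lip (a point): middle of the inner edge of the brass lip, at the height of its underside: 20 mm to +x of the floor's centre and 28 mm above the floor. The lip is 5 mm thick, 50 mm long along y and overhangs inward 10 mm from the back wall. The mouth between front wall and lip is 50 mm, so a level pile cannot pass; an 21 mm thick, 54 mm wide pile goes in at 10 to 18 degrees of tilt, its +x edge low.
- coaster_bottom_centre (a point): coaster, a rigid 54 x 66 x 7 mm tile with cork on top, about 40 g, blue, lowest of the pile (pile: 21 mm high, its coasters loose on one another). This point is its centre, 3.5 mm above its underside; x along its 54 mm width, y along its 66 mm length, z up.
- coaster_middle_centre (a point): coaster, a rigid 54 x 66 x 7 mm tile with cork on top, about 40 g, white, middle of the pile. This point is its centre, 3.5 mm above its underside; x along its 54 mm width, y along its 66 mm length, z up.
- coaster_top_centre (a point): coaster, a rigid 54 x 66 x 7 mm tile with cork on top, about 40 g, terracotta, top of the pile. This point is its centre, 3.5 mm above its underside; x along its 54 mm width, y along its 66 mm length, z up.
- coaster_bottom: the same blue coaster; origin at the centre of its underside.
- coaster_middle: the same white coaster; origin at the centre of its underside.
- coaster_top: the same terracotta coaster; origin at the centre of its underside.
- mug_white: white mug, bystander, 74 mm across and 85 mm tall, with a handle; origin at the centre of its underside. Stands at the back of the free worktop.
- mug_blue: blue mug, bystander, same size and origin, beside the white one.
- handset: black folding phone, bystander, 46 x 95 x 19 mm, lying flat at the back right, behind the work; origin at the centre of its underside. The worktop between cradle and caddy, around 0.48 m ahead of the robot, is bare.
Mind the look-alikes: they are no part of the job. Of the things like the coaster_top, leave any that is red; of the rest the smaller one is meant. There is more than one size of the caddy; the one meant has the size given above.

How it is judged:
By the outcome, as a careful person would: the job done as asked, in the order asked, and still so for the second after the job is handed in, with the robot touching nothing.
It also fails if it takes over 62 s, if anything falls off the work surface, if the arm or the gripper's body presses on something with over 40 N, if the wrist force passes 120 N, or if a joint passes its speed limit or range.

### The arm

A 7-joint arm with a two-finger parallel gripper is mounted at the origin on a cart in front of the work surface, level with it; the furniture and walls round the work are solid. World frame = base frame: x ahead of the robot, y to its left, z up, the work surface at z = 0. Lengths are in m, angles in rad, forces in N, time in s.
With the tool pointing down it reaches from about 0.425 to 0.95 m from the base axis. Payload 16.7 kg.
Tool frame: the origin (TCP) lies at the very end of the fingers, on their centre line; the grasp point (between the pads) lies bot.hold_point_z behind it (bot.hold_point_z is the distance from the TCP to the grasp point, in m); z points along the fingers, y is the line along which they close (so a half turn about z gives the same grasp; the last joint's range is limited). The gripper opens to 94 mm and grips with 3 to 60 N. Pads are 16 mm wide; open, the fingers measure 119 mm over their backs; the gripper's body (75 mm by 177 mm) begins 78 mm behind the grasp point.
Start: joints at [1.065, 0.426, 0.074, 1.606, -0.034, 1.111, -0.067], TCP at [0.235, -0.633, 0.205] pointing down, gripper open.
Joint ranges: [-2.85, 2.85], [-0.5, 2.14], [-1.23, 1.37], [0.21, 2.46], [-1.02, 4.16], [0.16, 2.05], [-2.73, 2.73]. Speed limits (rad/s): [1.89, 1.89, 2.39, 2.39, 3.01, 3.01, 3.01].

### API

Orientations are given as a unit quaternion [w, x, y, z].
In Python, from plant import bot, optics, order gives the robot as it stands.
- The arm moves only by the tool play_rows, never from a script. Its argument "targets" is a list of rows, each a list of 3 entries, a list of its own where there are three numbers: the gripper's target within -1 to 1 (fully open at 1, half-way at 0, shut at -1), then the shift along the tool's x, y, z in cm, then the turn, a rotation vector about the tool's x, y, z in degrees. A call has 1 to 5 rows; each row shifts and turns the commanded pose from where the row before left it, along the tool's axes as they then stand; what a row does not reach is not made up. A row lasts 1/8 s, in which the tool goes at most 62.5 mm and 10.7 degrees, less where a joint would pass 70% of its speed; a pose out of reach is approached as far as the arm can. A call with a gripper value outside its range is refused whole. The fingers move at their own pace and stop on an object; the grip force is fixed at half the most. Time passes only in rows, so rows that do not move let the fingers close. It gives the time, the measured TCP pose, the force, the opening and the grip force at its end, in the units of the state.
- bot.get_obs(): the state, without advancing time (a new reading comes with each control period).
- optics.get_image(name): name is "side" or "top"; returns (picture, depth): 384x512x3 uint8, blue, green, red; 384x512 float32, m along the optical axis (not along the pixel's ray), 0 where there is no reading.
- optics.get_calibration(name): a dict with "intrinsics" (3x3 intrinsics, pixels), "k1" (the pictures are not rectified: a ray, as slopes to the right and down, at radius r is drawn at 1 + k1 r^2 times it, then the intrinsics apply), "xyz" and "rotation" of the camera in the world. Camera axes: x right, y up, looking along -z (the intrinsics and any distortion apply to the point x, -y, -z); pixel columns grow to the right and rows downward; lengths in m; the calibration is good to about 2 mm. A picture is of the moment at which its call begins. get_calibration takes no time and is no camera call.
- order.hand_in(): hands the job in; it is judged then, once.
The state is a dict: "time_s": time; "joints": joint angles; "joint_vel": joint speeds; "tau": joint torques, N m; "eef_pos": TCP position; "tcp_rot": TCP orientation; "force": force on the tool from outside, world axes, zero at the start; "wrist_torque": the same for the moment, N m; "finger_gap": opening from 0.0 (shut) to 1.0 (fully open); "finger_force": force on a finger pad.
Only numpy, scipy, OpenCV 4.12 (cv2) and the standard library are available. Lean on these libraries where they do the work, as an engineer would, in place of code of your own. Each camera call takes 0.05 s, during which the arm holds its last target. There are 200 camera calls.

## Working session

There is one attempt and no reset: what is moved stays moved. The work goes in short steps, Python scripts to look and compute and a tool call to move; the robot and the scene stay as the last step left them, time stands still between calls to the robot, and variables do not carry over. Pictures are saved under pics/ and viewed, at most 10 in all, crops included, and the job is handed in when it is done.

Besides the shell and the picture viewer there is one more tool, called after "Call:" as name(argument=value, ...) on one line, values as JSON. play_rows: Moves the arm, as the interface text tells. Its arguments: {"type":"object","properties":{"targets":{"type":"array","items":{"type":"array"}}},"required":["targets"]}

```bash
ls; mkdir -p pics; cat > h.py <<'E'
import numpy as np, cv2
from scipy.spatial.transform import Rotation as R
from plant import bot, optics, order
def cal(n):
    c=optics.get_calibration(n); r=np.array(c["rotation"],float)
    if r.shape==(4,): r=R.from_quat(r[[1,2,3,0]]).as_matrix()
    return np.array(c["intrinsics"]),float(c["k1"]),np.array(c["xyz"]),r
def cloud(n,dep):
    K,k1,t,r=cal(n); h,w=dep.shape
    u,v=np.meshgrid(np.arange(w),np.arange(h))
    p=cv2.undistortPoints(np.stack([u,v],-1).reshape(-1,1,2).astype(np.float64),K,np.array([k1,0,0,0.])).reshape(h,w,2)
    P=np.stack([p[...,0]*dep,-p[...,1]*dep,-dep],-1)@r.T+t
    P[dep<=0]=np.nan
    return P
def snap(n,f):
    im,d=optics.get_image(n); cv2.imwrite(f"pics/{f}.png",im); np.savez(f"pics/{f}.npz",im=im,P=cloud(n,d)); return im,cloud(n,d)
E
python3 - <<'E'
from h import *
print(bot.get_obs(), bot.hold_point_z)
for n in("side","top"):
    print(optics.get_calibration(n)); snap(n,n+"0")
E
```

```text
pics
{'time_s': 0.0, 'joints': array([ 1.06550006,  0.42671391,  0.0738307 ,  1.6066049 , -0.03406563,
        1.11082332, -0.06709409]), 'joint_vel': array([ 0.00046075,  0.00041578, -0.00190765, -0.00121618,  0.00011807,
       -0.00013376,  0.00013111]), 'tau': array([ 3.20574247e-03, -9.35796189e+01,  3.66754688e+00, -4.54171443e+01,
       -4.87156736e-02,  2.01136654e-02,  2.30094347e-04]), 'eef_pos': array([ 0.23494363, -0.63231603,  0.20478804]), 'tcp_rot': array([-6.22494324e-04,  9.84216905e-01,  1.76965158e-01, -1.71031918e-04]), 'force': array([-0.51309584,  0.29147105, -0.72999799]), 'wrist_torque': array([-0.00433276,  0.00041638, -0.00249643]), 'finger_force': 0.0, 'finger_gap': 1.000993945818944} 0.0188
{'intrinsics': array([[468.68903948,   0.        , 259.41314094],
       [  0.        , 468.68903948, 192.15123077],
       [  0.        ,   0.        ,   1.        ]]), 'k1': -0.18626347666915502, 'xyz': array([ 0.23057042, -1.28746134,  0.56376476]), 'rotation': array([ 0.82380246,  0.55347803, -0.0604691 , -0.10656015])}
{'intrinsics': array([[368.20974371,   0.        , 261.58673936],
       [  0.        , 368.20974371, 191.96847591],
       [  0.        ,   0.        ,   1.        ]]), 'k1': -0.03666669553863442, 'xyz': array([ 0.3816139 , -0.08209951,  1.18630698]), 'rotation': array([ 0.70628095,  0.03747395, -0.03296038, -0.70617033])}
```

View pics/top0.png

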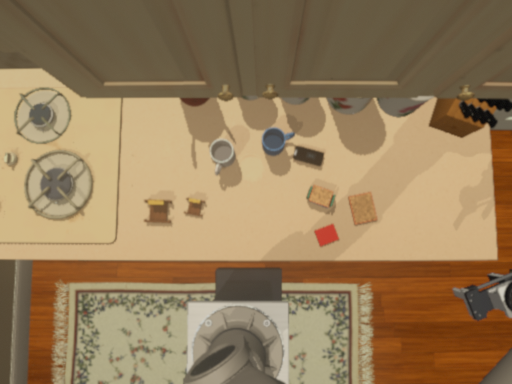

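View pics/side0.png

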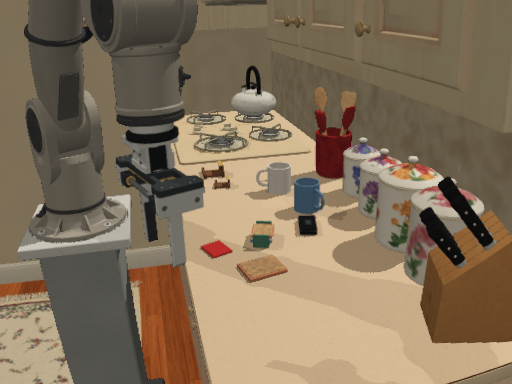

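Top view: the cradle with its pile is at (321,196), and a red tile (326,235) and a large tile (362,208) lie near it. There are two caddies, a larger one at (158,210) and a smaller one at (195,206). The mugs are at (222,152) and (274,140), the phone at (308,156). Next I measure from the depth.

```bash
python3 - <<'E'
from h import *
im=None
d=np.load("pics/top0.npz"); P=d["P"]; im=d["im"]
def rect(u0,v0,u1,v1,zlo,zhi,lab):
    Q=P[v0:v1,u0:u1].reshape(-1,3); z=Q[:,2]; m=(z>zlo)&(z<zhi)
    q=Q[m]; (c,s,a)=cv2.minAreaRect((q[:,:2]*1000).astype(np.float32))
    print(lab,m.sum(),np.round(c,1),np.round(s,1),round(a,1),"z",np.round(np.percentile(z[m],[5,50,95])*1000,1),"med",np.round(np.nanmedian(q,0)*1000,1))
print("table",np.nanmedian(P[220:240,230:290,2]))
for lo,hi in((.005,.06),(.022,.034),(.033,.06)): rect(300,175,342,216,lo,hi,f"cradle {lo}")
for lo,hi in((.005,.06),(.033,.06)): rect(138,192,178,228,lo,hi,f"cadBig {lo}")
for lo,hi in((.005,.06),(.03,.06)): rect(182,190,208,222,lo,hi,f"cadSmall {lo}")
rect(345,185,382,230,.003,.06,"bigtile");rect(312,222,342,250,.003,.06,"red")
rect(207,135,238,172,.03,.2,"mw");rect(258,122,292,158,.03,.2,"mb");rect(288,145,328,168,.008,.1,"phone")
a=cv2.resize(im[170:235,130:220],None,fx=8,fy=8,interpolation=cv2.INTER_CUBIC)[:,:400*2]
b=cv2.resize(im[170:220,296:346],None,fx=8,fy=8,interpolation=cv2.INTER_CUBIC)
c=np.zeros((600,800,3),np.uint8); a=cv2.resize(a,(400,289)); b=cv2.resize(b,(400,400)); c[:289,:400]=a; c[:400,400:]=b
s=np.load("pics/side0.npz")["im"]; e=cv2.resize(s[155:195,190:240],(400,300),interpolation=cv2.INTER_CUBIC); c[300:600,:400]=e
e=cv2.resize(s[212:252,240:285],(225,200),interpolation=cv2.INTER_CUBIC); c[400:600,400:625]=e
cv2.imwrite("pics/c0.png",c)
E
```

```text
table -3.3679058359936676e-06
cradle 0.005 475 [ 490.1 -258.8] [116.1 123.3] 86.3 z [ 7.4 30.4 36.2] med [ 486.4 -261.6   30.4]
cradle 0.022 364 [ 486.8 -261.5] [83.2 53.7] 70.3 z [26.9 30.5 33.6] med [ 487.6 -261.5   30.5]
cradle 0.033 92 [ 485.9 -260.8] [83.4 51.3] 71.1 z [33.2 34.4 38.5] med [ 484.  -258.3   34.4]
cadBig 0.005 450 [441.5 263.9] [ 96.8 121.5] 0.1 z [ 5.4  9.6 42.1] med [441.2 259.1   9.6]
cadBig 0.033 79 [467.7 257.9] [13.2 48.7] 0.4 z [37.7 41.  44.5] med [467.7 259.   41. ]
cadSmall 0.005 183 [451.5 136.2] [71.9 85.1] 79.1 z [ 5.6  8.8 30.6] med [457.4 142.1   8.8]
cadSmall 0.03 12 [471.8 136. ] [25.4  9.8] 82.1 z [30.4 31.  33.6] med [471.7 135.4  31. ]
bigtile 772 [ 451.6 -401.1] [117.6 142.8] 89.3 z [ 3.7  9.1 13.4] med [ 450.7 -398.6    9.1]
red 382 [ 358.7 -282.1] [93.7 82.5] 89.9 z [ 3.3  6.1 10.8] med [ 361.9 -282.3    6.1]
mw 294 [612.2  55.5] [70.2 91. ] 41.7 z [34.2 72.2 86.6] med [616.9  52.6  72.2]
mb 293 [ 660.7 -115.4] [72.4 86. ] 55.2 z [33.9 71.4 87.2] med [ 667.  -113.8   71.4]
phone 393 [ 620.  -226.2] [96.8 47.5] 74.9 z [11.7 18.4 22.6] med [ 617.5 -224.3   18.4]
```

View pics/c0.png

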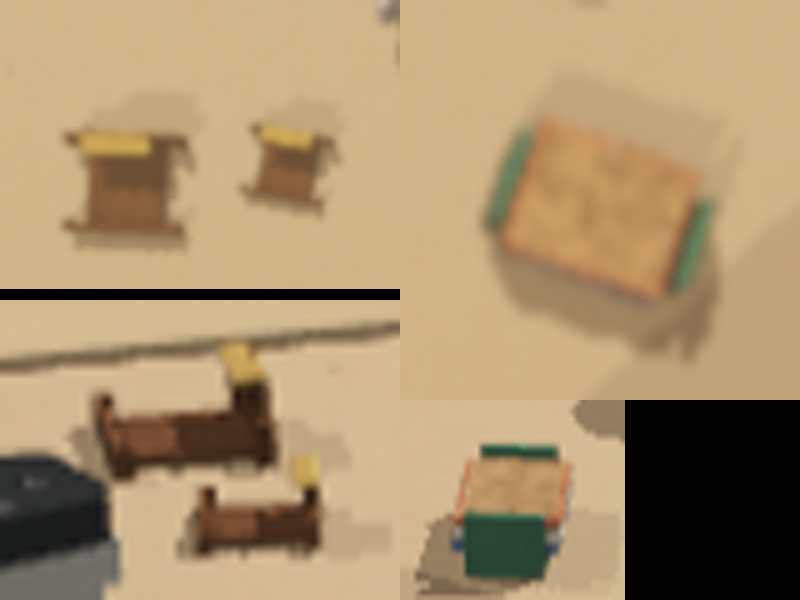

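The larger caddy (brass lip 50 mm long at 41 mm height, centre about (0.440, 0.258), yaw about 0°) is the one meant. The cradle is at (0.487, -0.2615), yaw about -20°. The crop confirms blue/white/terracotta in the pile. I'm moving above the cradle.

Call:
play_rows(targets=[[1,[4.5,-3.2,0.9],[0,0,0]],[1,[4.5,-3.2,0.9],[0,0,0]],[1,[4.5,-3.2,0.9],[0,0,0]],[1,[4.5,-3.2,0.9],[0,0,0]],[1,[4.5,-3.2,0.9],[0,0,0]]])

```text
time_s: 0.72
eef_pos: [0.3909, -0.4027, 0.1601]
tcp_rot: [-0.0, 0.984, 0.177, -0.0]
force: [0.4, 0.0, 0.7]
finger_gap: 0.999
finger_force: 0.0
```

Call:
play_rows(targets=[[1,[4.5,-3.2,0.9],[0,0,0]],[1,[4.5,-3.2,0.9],[0,0,0]],[1,[4.5,-3.2,0.9],[0,0,0]],[1,[0,0,0],[0,0,-10]],[1,[0,0,0],[0,0,-10]]])

```text
time_s: 1.35
eef_pos: [0.4836, -0.2663, 0.1331]
tcp_rot: [-0.0, 0.937, 0.349, -0.0]
force: [-0.1, -0.7, 0.0]
finger_gap: 0.999
finger_force: 0.0
```

Call:
play_rows(targets=[[1,[0,0,0],[0,0,-10]],[1,[0,0,0],[0,0,-10]],[1,[0,0,0],[0,0,-10]],[1,[0,0,0],[0,0,0]]])

```text
time_s: 1.85
eef_pos: [0.4832, -0.2674, 0.1333]
tcp_rot: [-0.0, 0.818, 0.576, 0.0]
force: [-0.6, 0.2, 0.5]
finger_gap: 0.999
finger_force: 0.0
```

```bash
cat >> h.py <<'E'
def go(p,yaw=None,tilt=0):
    "print tool-frame shift (cm) and turn (deg) to reach world TCP p with tool y at yaw"
    o=bot.get_obs(); q=np.array(o["tcp_rot"]); r=R.from_quat(q[[1,2,3,0]]); M=r.as_matrix()
    print("t",round(o["time_s"],2),"tcp",np.round(o["eef_pos"]*1000,1),"toolx",np.round(M[:,0],3),"y",np.round(M[:,1],3),"ang y",round(np.degrees(np.arctan2(M[1,1],M[0,1])),1),"F",np.round(o["force"],1),"gap",round(o["finger_gap"],3),"ff",round(o["finger_force"],1))
    if p is not None: print("shift cm",np.round(M.T@(np.array(p)-o["eef_pos"])*100,2))
    if yaw is not None:
        y=np.radians(yaw); Y=np.array([np.cos(y),np.sin(y),0]); Z=np.array([0,0,-1.]); T=R.from_matrix(np.stack([np.cross(Y,Z),Y,Z],1))
        print("turn deg",np.round(np.degrees((r.inv()*T).as_rotvec()),2))
E
python3 - <<'E'
from h import *
go([.4868,-.2615,.0115],-19.5)
print(bot.get_obs()["joints"])
im,P=snap("top","top1")
cv2.imwrite("pics/c1.png",cv2.resize(im[150:240,260:380],None,fx=6,fy=6,interpolation=cv2.INTER_CUBIC))
E
```

```text
t 1.85 tcp [ 483.2 -267.4  133.3] toolx [0.337 0.942 0.   ] y [ 0.942 -0.337 -0.   ] ang y -19.7 F [-0.6  0.2  0.5] gap 0.999 ff 0.0
shift cm [ 0.67  0.15 12.18]
turn deg [-0.02 -0.02 -0.18]
[ 0.61637342  0.32108601 -0.27259659  1.9388321   0.10862686  0.89609576
 -0.05451111]
```

Call:
play_rows(targets=[[1,[0.67,0.15,0],[0,0,0]],[1,[0,0,4.0],[0,0,0]],[1,[0,0,4.0],[0,0,0]],[1,[0,0,2.7],[0,0,0]],[1,[0,0,1.5],[0,0,0]]])

```text
time_s: 2.52
eef_pos: [0.4869, -0.2608, 0.0102]
tcp_rot: [-0.001, 0.818, 0.576, -0.0]
force: [1.4, 0.4, 0.9]
finger_gap: 0.999
finger_force: 0.0
```

Call:
play_rows(targets=[[-0.2,[0,0,0],[0,0,0]],[-0.2,[0,0,0],[0,0,0]],[-0.4,[0,0,0],[0,0,0]],[-0.4,[0,0,0],[0,0,0]],[-0.4,[0,0,0],[0,0,0]]])

```text
time_s: 3.15
eef_pos: [0.487, -0.2617, 0.012]
tcp_rot: [0.0, 0.817, 0.576, 0.0]
force: [-2.3, 0.3, 6.9]
finger_gap: 0.57
finger_force: 30.0
```

```bash
python3 - <<'E'
from h import *
go([.4868,-.2615,.0115],-19.5)
E
```

```text
t 3.15 tcp [ 487.  -261.7   12. ] toolx [ 0.336  0.942 -0.   ] y [ 0.942 -0.336  0.   ] ang y -19.6 F [-2.3  0.3  6.9] gap 0.57 ff 30.0
shift cm [ 0.01 -0.03  0.05]
turn deg [ 0.02  0.01 -0.14]
```

Call:
play_rows(targets=[[-0.4,[0,0,-0.5],[0,0,0]],[-0.4,[0,0,-1],[0,0,0]],[-0.4,[0,0,-2],[0,0,0]],[-0.4,[0,0,-3],[0,0,0]],[-0.4,[0,0,-2],[0,0,0]]])

```text
time_s: 3.78
eef_pos: [0.4875, -0.2617, 0.0984]
tcp_rot: [0.001, 0.817, 0.576, 0.0]
force: [-0.3, 0.2, -1.7]
finger_gap: 0.574
finger_force: 30.0
```

Call:
play_rows(targets=[[-0.4,[2,0,0],[0,0,-4]],[-0.4,[4,0,0],[0,0,-5]],[-0.4,[4,0,0],[0,0,-5]],[-0.4,[4,0,0],[0,0,-4]],[-0.4,[3,0,0],[0,0,-1.6]]])

```text
time_s: 4.4
eef_pos: [0.5166, -0.092, 0.0961]
tcp_rot: [-0.0, 0.705, 0.709, 0.0]
force: [0.3, -0.8, -1.0]
finger_gap: 0.575
finger_force: 30.0
```

```bash
python3 - <<'E'
from h import *
go([.48,-.03,.01],0)
im,P=snap("side","side2")
cv2.imwrite("pics/c2.png",cv2.resize(im[120:280,140:340],None,fx=4,fy=3.7,interpolation=cv2.INTER_CUBIC))
E
```

```text
t 4.4 tcp [516.6 -92.   96.1] toolx [-0.006  1.     0.001] y [ 1.     0.006 -0.001] ang y 0.3 F [ 0.3 -0.8 -1. ] gap 0.575 ff 30.0
shift cm [ 6.21 -3.62  8.61]
turn deg [-0.03 -0.05  0.33]
```

View pics/c2.png

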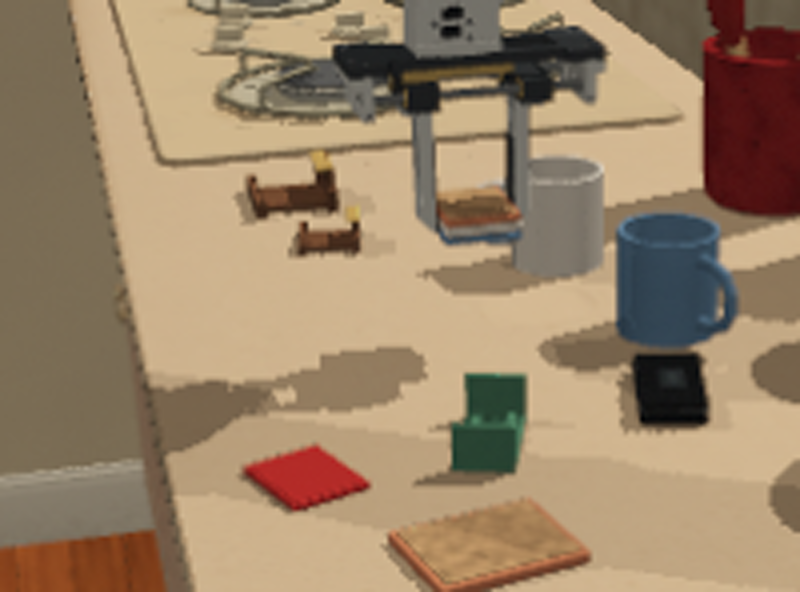

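The view shows all three coasters in the grip and the cradle empty. Now the pile goes down on the bare worktop.

Call:
play_rows(targets=[[-0.4,[2.5,-2,1],[0,0,0.3]],[-0.4,[1.7,-1.6,2.5],[0,0,0]],[-0.4,[0,0,3],[0,0,0]],[-0.4,[0,0,2],[0,0,0]],[-0.4,[0,0,0.6],[0,0,0]]])

```text
time_s: 5.08
eef_pos: [0.4798, -0.052, 0.0043]
tcp_rot: [-0.001, 0.708, 0.706, -0.001]
force: [0.2, -0.1, -1.1]
finger_gap: 0.569
finger_force: 30.0
```

Call:
play_rows(targets=[[-0.4,[0,0,0],[0,0,0]],[-0.4,[0,0,0.1],[0,0,0]]])

```text
time_s: 5.32
eef_pos: [0.4813, -0.0529, 0.0052]
tcp_rot: [0.0, 0.709, 0.705, 0.0]
force: [0.1, 0.4, -1.3]
finger_gap: 0.574
finger_force: 30.0
```

Call:
play_rows(targets=[[-0.4,[0,0,0.1],[0,0,0]],[-0.4,[0,0,0],[0,0,0]]])

```text
time_s: 5.58
eef_pos: [0.4809, -0.053, 0.0038]
tcp_rot: [0.0, 0.709, 0.705, 0.0]
force: [0.3, -0.5, -1.6]
finger_gap: 0.572
finger_force: 30.0
```

Call:
play_rows(targets=[[-0.4,[0,0,0.1],[0,0,0]],[-0.4,[0,0,0],[0,0,0]]])

```text
time_s: 5.82
eef_pos: [0.4808, -0.053, 0.0025]
tcp_rot: [-0.0, 0.709, 0.705, 0.0]
force: [-1.0, -0.1, -1.9]
finger_gap: 0.568
finger_force: 30.0
```

Call:
play_rows(targets=[[-0.4,[0,0,0.08],[0,0,0]],[-0.4,[0,0,0],[0,0,0]]])

```text
time_s: 6.08
eef_pos: [0.4808, -0.053, 0.002]
tcp_rot: [0.0, 0.709, 0.705, -0.0]
force: [-3.4, -0.8, 6.9]
finger_gap: 0.57
finger_force: 30.0
```

Contact at z = 2.0 mm, as predicted. I release, rise and turn 90°.

Call:
play_rows(targets=[[0.5,[0,0,0],[0,0,0]],[1,[0,0,0],[0,0,0]],[1,[0,0,0],[0,0,0]],[1,[0,0,-2],[0,0,0]],[1,[0,0,-4],[0,0,0]]])

```text
time_s: 6.7
eef_pos: [0.4797, -0.0527, 0.0613]
tcp_rot: [-0.001, 0.709, 0.705, -0.001]
force: [0.8, 0.2, 0.5]
finger_gap: 0.999
finger_force: 0.0
```

Call:
play_rows(targets=[[1,[0,0,-4],[0,0,-10]],[1,[0,0,0],[0,0,-10]],[1,[0,0,0],[0,0,-10]],[1,[0,0,0],[0,0,-10]],[1,[0,0,0],[0,0,-10]]])

```text
time_s: 7.32
eef_pos: [0.4807, -0.053, 0.1017]
tcp_rot: [0.0, 0.342, 0.94, -0.0]
force: [0.4, -0.6, -0.1]
finger_gap: 1.0
finger_force: 0.0
```

Call:
play_rows(targets=[[1,[0,0,0],[0,0,-10]],[1,[0,0,0],[0,0,-10]],[1,[0,0,0],[0,0,-10]],[1,[0,0,0],[0,0,-10]],[1,[0,0,0],[0,0,0]]])

```text
time_s: 7.95
eef_pos: [0.4807, -0.0531, 0.1016]
tcp_rot: [-0.0, 0.003, 1.0, 0.0]
force: [-1.1, 0.3, -0.2]
finger_gap: 1.002
finger_force: 0.0
```

```bash
python3 - <<'E'
from h import *
go([.4808,-.053,.002],90)
print(bot.get_obs()["joints"])
s,P=snap("side","side3")
im,P=snap("top","top3")
c=np.zeros((600,800,3),np.uint8)
c[:400,:400]=cv2.resize(im[160:220,220:280],(400,400),interpolation=cv2.INTER_CUBIC)
c[:400,400:]=cv2.resize(s[165:215,230:280],(400,400),interpolation=cv2.INTER_CUBIC)
cv2.imwrite("pics/c3.png",c)
q=P[170:212,228:272].reshape(-1,3); m=(q[:,2]>.012)&(q[:,2]<.03)
print(m.sum(),cv2.minAreaRect((q[m][:,:2]*1000).astype(np.float32)),np.nanmedian(q[m],0))
E
```

```text
t 7.95 tcp [480.7 -53.1 101.6] toolx [-1.     0.007  0.   ] y [0.007 1.    0.   ] ang y 89.6 F [-1.1  0.3 -0.2] gap 1.002 ff 0.0
shift cm [-0.02  0.    9.96]
turn deg [ 0.02 -0.01 -0.38]
[ 0.62442093  0.33226411 -0.75026862  2.08846848  0.30573429  0.82971812
  1.25629697]
0 ((0.0, 0.0), (0.0, 0.0), 0.0) [nan nan nan]
  return np.nanmean(a, axis, out=out, keepdims=keepdims)
```

View pics/c3.png

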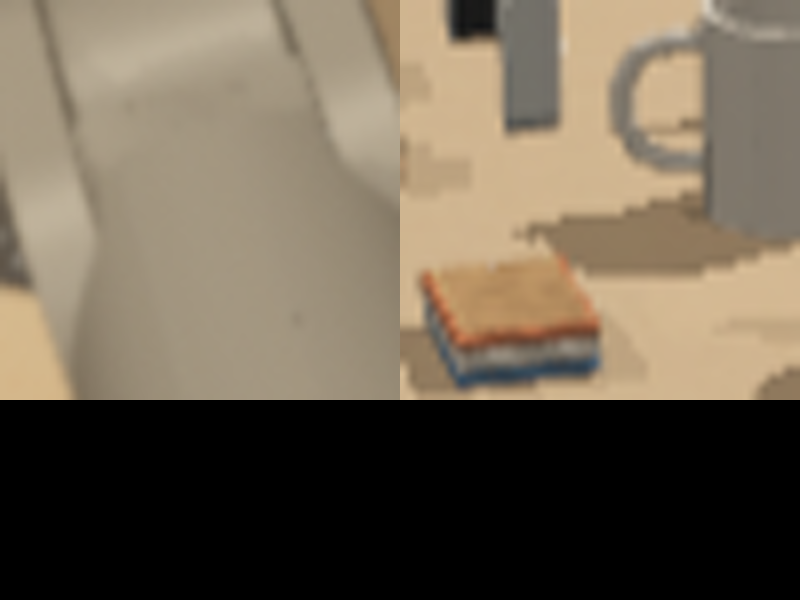

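The side view shows the pile neat on the worktop, with terracotta/white/blue aligned; the arm hides it from the top camera. I go down and grip the short ends.

Call:
play_rows(targets=[[1,[0,0,3],[0,0,-0.4]],[1,[0,0,3],[0,0,0]],[1,[0,0,2.5],[0,0,0]],[1,[0,0,1.2],[0,0,0]],[1,[0,0,0.2],[0,0,0]]])

```text
time_s: 8.68
eef_pos: [0.4806, -0.0528, 0.0025]
tcp_rot: [-0.0, -0.0, 1.0, 0.0]
force: [0.0, 0.0, 0.5]
finger_gap: 1.0
finger_force: 0.0
```

Call:
play_rows(targets=[[0.5,[0,0,0],[0,0,0]],[0.4,[0,0,0],[0,0,0]],[0,[0,0,0],[0,0,0]],[-0.1,[0,0,0],[0,0,0]],[-0.1,[0,0,0],[0,0,0]]])

```text
time_s: 9.3
eef_pos: [0.4811, -0.0533, 0.0032]
tcp_rot: [0.0, -0.0, 1.0, -0.0]
force: [-0.1, -1.5, 7.6]
finger_gap: 0.7
finger_force: 30.0
```

```bash
python3 - <<'E'
from h import *
go([.4808,-.053,.002],90)
d=np.load("pics/side3.npz")["P"]; q=d[180:215,225:280].reshape(-1,3); m=(q[:,2]>.012)&(q[:,2]<.03)
m&=(abs(q[:,0]-.48)<.05)&(abs(q[:,1]+.05)<.06)
print("pile side",m.sum(),cv2.minAreaRect((q[m][:,:2]*1000).astype(np.float32)))
# caddy from side0: lip and walls
for n in("side0","side3","top0"):
    q=np.load(f"pics/{n}.npz")["P"].reshape(-1,3); m=(abs(q[:,0]-.44)<.055)&(abs(q[:,1]-.258)<.055)
    q=q[m]*1000
    for lab,k in(("lip",(q[:,2]>37)),("notfloor",(q[:,2]>12)&(q[:,2]<32)),("floor",(q[:,2]>6)&(q[:,2]<11))):
        p=q[k]; print(n,lab,len(p),[tuple(np.round(np.percentile(p[:,i],[1,50,99]),1)) for i in range(3)],np.round(cv2.minAreaRect(p[:,:2].astype(np.float32))[2],1) if len(p)>3 else "")
E
```

```text
t 9.3 tcp [481.1 -53.3   3.2] toolx [-1.    -0.001 -0.001] y [-0.001  1.    -0.001] ang y 90.1 F [-0.1 -1.5  7.6] gap 0.7 ff 30.0
shift cm [0.03 0.03 0.12]
turn deg [-0.03  0.04  0.06]
pile side 196 ((479.2120666503906, -56.99419021606445), (67.03385162353516, 54.22431564331055), 89.74813842773438)
side0 lip 23 [(np.float64(456.0), np.float64(463.9), np.float64(470.4)), (np.float64(228.0), np.float64(248.4), np.float64(278.9)), (np.float64(37.5), np.float64(39.3), np.float64(42.7))] 0.1
side0 notfloor 43 [(np.float64(399.4), np.float64(463.4), np.float64(470.8)), (np.float64(209.5), np.float64(235.5), np.float64(294.3)), (np.float64(12.2), np.float64(15.9), np.float64(30.2))] 88.7
side0 floor 57 [(np.float64(399.5), np.float64(439.4), np.float64(468.1)), (np.float64(209.1), np.float64(248.6), np.float64(291.4)), (np.float64(6.0), np.float64(7.1), np.float64(10.6))] 88.8
side3 lip 20 [(np.float64(456.4), np.float64(463.6), np.float64(471.0)), (np.float64(227.4), np.float64(250.6), np.float64(279.5)), (np.float64(37.2), np.float64(39.2), np.float64(41.9))] 89.4
side3 notfloor 41 [(np.f
[... 247 characters left out ...]
, (np.float64(216.5), np.float64(248.5), np.float64(297.5)), (np.float64(6.0), np.float64(7.3), np.float64(10.0))] 88.2
top0 lip 78 [(np.float64(461.2), np.float64(467.7), np.float64(474.3)), (np.float64(234.4), np.float64(259.4), np.float64(281.8)), (np.float64(37.3), np.float64(41.0), np.float64(46.6))] 0.4
top0 notfloor 92 [(np.float64(402.6), np.float64(409.0), np.float64(475.4)), (np.float64(217.1), np.float64(256.6), np.float64(299.8)), (np.float64(12.1), np.float64(17.9), np.float64(27.3))] 87.7
top0 floor 230 [(np.float64(403.7), np.float64(437.9), np.float64(469.2)), (np.float64(217.5), np.float64(258.5), np.float64(288.2)), (np.float64(6.1), np.float64(8.3), np.float64(10.7))] 82.3
```

The short-end grip is good: opening 0.70 × 94 mm = 66 mm. I lift, then refine the caddy pose from the lip and edges.

Call:
play_rows(targets=[[-0.1,[0,0,-0.5],[0,0,0]],[-0.1,[0,0,-1.5],[0,0,0]],[-0.1,[0,0,-3],[0,0,0]],[-0.1,[0,0,-3],[0,0,0]],[-0.1,[0,0,-2],[0,0,0]]])

```text
time_s: 9.93
eef_pos: [0.4811, -0.0528, 0.1049]
tcp_rot: [0.001, -0.001, 1.0, -0.0]
force: [0.1, -0.5, -1.5]
finger_gap: 0.7
finger_force: 30.0
```

Call:
play_rows(targets=[[-0.1,[0.6,2.5,0],[0,0,0]],[-0.1,[0.8,4.5,0],[0,0,0]],[-0.1,[0.8,5.0,0],[0,0,0]],[-0.1,[0.8,5.0,0],[0,0,0]],[-0.1,[0.8,5.0,0],[0,0,0]]])

```text
time_s: 10.55
eef_pos: [0.4421, 0.1685, 0.1037]
tcp_rot: [0.0, -0.001, 1.0, 0.0]
force: [1.5, -0.0, -0.8]
finger_gap: 0.7
finger_force: 30.0
```

```bash
python3 - <<'E'
from h import *
go([.424,.2578,.060],90)
im=np.load("pics/top0.npz")["im"].astype(float)
K,k1,t,r=cal("top")
def w(uv,z):
    p=cv2.undistortPoints(np.array(uv,float).reshape(-1,1,2),K,np.array([k1,0,0,0.])).reshape(-1,2)
    d=np.c_[p[:,0],-p[:,1],-np.ones(len(p))]@r.T; s=(z-t[2])/d[:,2]; return (t+d*s[:,None])*1000
sub=im[196:212,140:180]; y=np.clip((sub[...,2]+sub[...,1])/2-sub[...,0]-55,0,None)  # yellowness
print(np.round(y[:,5:35:1]).astype(int)[0:12])
E
```

```text
t 10.55 tcp [442.1 168.5 103.7] toolx [-1.    -0.001 -0.001] y [-0.001  1.     0.   ] ang y 90.1 F [ 1.5 -0.  -0.8] gap 0.7 ff 30.0
shift cm [1.8  8.93 4.37]
turn deg [0.   0.05 0.07]
[[ 4  3  2  2  2  2  2  2  2  2  2  2  2  2  2  2  2  2  2  3  2  2  2  2
   2  2  2  2  3  2]
 [ 2  2  2  2  2  2  2  2  2  2  2  2  2  2  2  2  2  2  2  2  1  2  2  2
   3  2  2  2  2  3]
 [ 2  3  2  3  3  2  3  4  3  3  4  5  5  6  5  4  4  3  3  2  2  2  2  2
   2  2  2  2  3  2]
 [ 2  2  6 10 14 14 14 14 14 14 13 15 16 16 15 14 12 12  6  2  2  0  0  0
   0  0  0  2  3  2]
 [ 0  0 11 25 34 35 36 34 34 32 30 32 34 32 30 28 26 23 12  0  0  0  0  0
   0  0  0  0  2  2]
 [ 0  0 12 34 44 45 46 46 45 44 44 42 44 43 42 40 39 36 20  0  0  0  0  0
   0  0  0  0  2  2]
 [ 0  0 10 32 44 46 47 46 47 46 46 47 46 47 46 46 46 44 26  0  0  0  0  0
   0  0  0  0  2  2]
 [ 1  2  8 26 39 42 44 44 44 45 44 46 44 46 44 44 44 42 24  0  0  0  0  0
   0  0  0  0  2  2]
 [ 2  2  4 12 20 25 28 28 30 28 29 28 28 28 29 28 30 26 12  0  0  0  0  0
   0  0  0  0  0  2]
 [ 3  3  2  0  1  3  4  2  2  0  0  0  0  1  0  2  2  2  0  0  0  0  0  0
   0  0  0  0  0  1]
 [ 4  3  1  0  0  0  0  0  0  0  0  0  0  0  0  0  0  0  0  0  0  0  0  0
   0  0  0  0  0  1]
 [ 4  4  2  0  0  0  0  0  0  0  0  0  0  0  0  0  0  0  0  0  0  0  0  0
   0  0  0  0  0  1]]
```

```bash
python3 - <<'E'
from h import *
im=np.load("pics/top0.npz")["im"].astype(float)
K,k1,t,r=cal("top")
def w(uv,z):
    p=cv2.undistortPoints(np.array(uv,float).reshape(-1,1,2),K,np.array([k1,0,0,0.])).reshape(-1,2)
    d=np.c_[p[:,0],-p[:,1],-np.ones(len(p))]@r.T; s=(z-t[2])/d[:,2]; return (t+d*s[:,None])*1000
sub=im[196:212,140:180]; y=np.clip((sub[...,2]+sub[...,1])/2-sub[...,0]-55,0,None); y[y<7]=0
top=[];bot_=[]
for c in range(9,22):
    col=y[:,c]; h=22; i=np.where(col>h)[0]; a,b=i[0],i[-1]
    top.append((140+c,196+a-(col[a]-h)/(col[a]-col[a-1]))); bot_.append((140+c,196+b+(col[b]-h)/(col[b]-col[b+1])))
for n,e in(("outer",top),("inner",bot_)):
    p=w(e,.041); f=np.polyfit(p[:,1],p[:,0],1); print(n,"x mean",p[:,0].mean().round(1),"y",p[:,1].mean().round(1),"yaw deg",np.degrees(-np.arctan(f[0])).round(2))
L=[];Rr=[]
for v in range(5,8):
    row=y[v]; h=22; i=np.where(row>h)[0]; a,b=i[0],i[-1]
    L.append((140+a-(row[a]-h)/(row[a]-row[a-1]),196+v)); Rr.append((140+b+(row[b]-h)/(row[b]-row[b+1]),196+v))
print("lip y ends",w(L,.041)[:,1],w(Rr,.041)[:,1])
g=im.mean(2)
print(np.round(g[196:226,146:172:3]).astype(int))
E
```

```text
outer x mean 472.6 y 259.4 yaw deg -0.98
inner x mean 457.7 y 259.0 yaw deg -0.78
lip y ends [283.09557165 282.70911901 282.0055825 ] [234.49967414 233.4024297  233.53256347]
[[177 172 163 162 163 162 163 163 163]
 [177 165 162 162 163 162 163 163 163]
 [171 152 158 159 161 160 160 160 162]
 [149 139 148 149 155 151 146 147 153]
 [113 140 147 141 146 140 116 120 129]
 [ 95 146 150 146 147 144  95  92  96]
 [116 149 151 150 150 150  90  82  87]
 [152 145 147 146 147 148  90  84 106]
 [169 134 126 124 124 127  87  88 123]
 [173 123  96  92  92  95  81  90 130]
 [173 121  88  79  81  80  80  91 135]
 [174 130  90  80  80  80  80  93 149]
 [175 142  93  80  80  80  80  96 163]
 [176 149  93  80  80  80  79  96 166]
 [176 148  93  80  81  80  79  95 163]
 [176 147  93  82  82  82  79  97 162]
 [176 147  94  86  89  88  83 102 162]
 [175 146  93  94  96  95  91 105 163]
 [176 141  94  96  98  98  96 109 164]
 [175 134  94  97  98  98  97 114 170]
 [174 129  94  97  97  99  97 119 173]
 [170 128  93  96  96  98  97 118 167]
 [158 125  92  95  95  96  95 114 160]
 [132 118  90  93  92  94  93 108 146]
 [108 106  90  93  92  92  92 103 122]
 [110 104  98  96  96  96  95 100 103]
 [139 119 113 108 109 108 104 106 104]
 [155 130 127 124 124 122 122 120 119]
 [159 136 132 132 132 130 130 131 129]
 [162 150 140 142 141 141 138 137 139]]
```

Call:
play_rows(targets=[[-0.1,[0.8,4.0,0],[0,0,0]],[-0.1,[0.7,3.5,1.2],[0,0,0]],[-0.1,[0.4,1.5,1.5],[0,0,1.0]],[-0.1,[0,0,1.5],[0,7,0]],[-0.1,[0,0,0.5],[0,7,0]]])

```text
time_s: 11.18
eef_pos: [0.4223, 0.2574, 0.0566]
tcp_rot: [-0.124, 0.007, 0.992, 0.001]
force: [-0.1, -0.4, -0.7]
finger_gap: 0.703
finger_force: 30.0
```

Call:
play_rows(targets=[[-0.1,[0,0,0],[0,0,0]]])

```text
time_s: 11.3
eef_pos: [0.4238, 0.2568, 0.0554]
tcp_rot: [-0.123, 0.009, 0.992, 0.002]
force: [0.5, 0.5, -0.9]
finger_gap: 0.698
finger_force: 30.0
```

```bash
python3 - <<'E'
from h import *
go([.4234,.2583,.0210])
s,P=snap("side","side4")
cv2.imwrite("pics/c4.png",cv2.resize(s[110:200,165:265],(750,600),interpolation=cv2.INTER_CUBIC))
E
```

```text
t 11.3 tcp [423.8 256.8  55.4] toolx [-0.97   0.018  0.244] y [0.019 1.    0.001] ang y 88.9 F [ 0.5  0.5 -0.9] gap 0.698 ff 30.0
shift cm [-0.8   0.15  3.35]
```

View pics/c4.png

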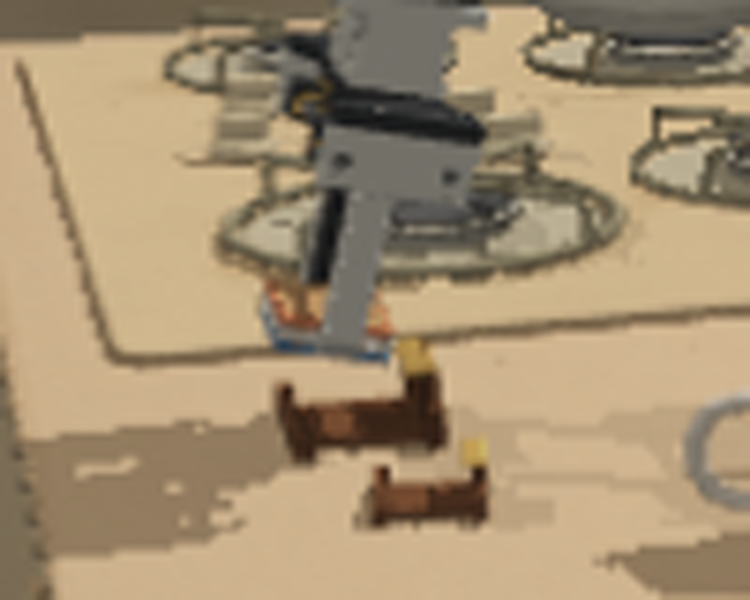

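The side view shows the tilted pile just above the caddy with its +x edge low, left of the lip (410,355). I lower it in front of the lip.

Call:
play_rows(targets=[[-0.1,[-0.25,0.15,1.0],[0,0,0]],[-0.1,[-0.25,0,1.0],[0,0,0]],[-0.1,[-0.12,0,0.5],[0,0,0]],[-0.1,[0,0,0],[0,0,0]]])

```text
time_s: 11.85
eef_pos: [0.4223, 0.2584, 0.0297]
tcp_rot: [-0.122, 0.008, 0.992, 0.001]
force: [-0.1, -0.7, -1.5]
finger_gap: 0.695
finger_force: 30.0
```

Call:
play_rows(targets=[[-0.1,[-0.12,0,0.5],[0,0,0]],[-0.1,[-0.06,0,0.35],[0,0,0]],[-0.1,[0,0,0],[0,0,0]]])

```text
time_s: 12.22
eef_pos: [0.4222, 0.2584, 0.0211]
tcp_rot: [-0.122, 0.008, 0.992, 0.001]
force: [0.4, 1.1, -1.4]
finger_gap: 0.698
finger_force: 30.0
```

```bash
python3 - <<'E'
from h import *
go([.4324,.2583,.0210])
E
```

```text
t 12.22 tcp [422.2 258.4  21.1] toolx [-0.97   0.015  0.242] y [ 0.016  1.    -0.   ] ang y 89.1 F [ 0.4  1.1 -1.4] gap 0.698 ff 30.0
shift cm [-0.99  0.   -0.24]
```

Call:
play_rows(targets=[[-0.1,[-0.29,0,-0.07],[0,0,0]],[-0.1,[-0.29,0,-0.07],[0,0,0]],[-0.1,[-0.29,0,-0.07],[0,0,0]],[-0.1,[0,0,0],[0,0,0]]])

```text
time_s: 12.72
eef_pos: [0.4317, 0.2584, 0.0213]
tcp_rot: [-0.122, 0.008, 0.993, 0.001]
force: [0.3, 1.1, -0.3]
finger_gap: 0.697
finger_force: 30.0
```

Call:
play_rows(targets=[[-0.1,[-0.15,0,-0.04],[0,0,0]],[-0.1,[0,0,0],[0,0,0]]])

```text
time_s: 12.98
eef_pos: [0.433, 0.2583, 0.0213]
tcp_rot: [-0.122, 0.008, 0.993, 0.001]
force: [-0.9, -0.9, -1.1]
finger_gap: 0.703
finger_force: 30.0
```

Call:
play_rows(targets=[[-0.1,[-0.1,0,-0.025],[0,0,0]],[-0.1,[0,0,0],[0,0,0]]])

```text
time_s: 13.22
eef_pos: [0.434, 0.2583, 0.0213]
tcp_rot: [-0.122, 0.008, 0.993, 0.001]
force: [0.1, -0.2, -1.3]
finger_gap: 0.701
finger_force: 30.0
```

Call:
play_rows(targets=[[-0.1,[-0.1,0,-0.025],[0,0,0]],[-0.1,[0,0,0],[0,0,0]]])

```text
time_s: 13.48
eef_pos: [0.435, 0.2583, 0.0213]
tcp_rot: [-0.122, 0.008, 0.993, 0.001]
force: [0.4, 0.9, -0.9]
finger_gap: 0.7
finger_force: 30.0
```

Call:
play_rows(targets=[[-0.1,[-0.1,0,-0.025],[0,0,0]],[-0.1,[0,0,0],[0,0,0]]])

```text
time_s: 13.72
eef_pos: [0.4361, 0.2583, 0.0213]
tcp_rot: [-0.122, 0.008, 0.993, 0.001]
force: [0.2, 0.4, -1.2]
finger_gap: 0.701
finger_force: 30.0
```

Call:
play_rows(targets=[[-0.1,[-0.07,0,-0.02],[0,0,0]],[-0.1,[0,0,0],[0,0,0]]])

```text
time_s: 13.98
eef_pos: [0.4368, 0.2582, 0.0213]
tcp_rot: [-0.122, 0.008, 0.993, 0.001]
force: [0.2, 1.3, -0.9]
finger_gap: 0.699
finger_force: 30.0
```

Call:
play_rows(targets=[[-0.1,[-0.07,0,-0.02],[0,0,0]],[-0.1,[0,0,0],[0,0,0]]])

```text
time_s: 14.22
eef_pos: [0.4374, 0.2582, 0.0213]
tcp_rot: [-0.122, 0.008, 0.993, 0.001]
force: [-0.5, -0.6, -0.3]
finger_gap: 0.699
finger_force: 30.0
```

Call:
play_rows(targets=[[-0.1,[-0.07,0,-0.02],[0,0,0]],[-0.1,[0,0,0],[0,0,0]]])

```text
time_s: 14.48
eef_pos: [0.4377, 0.2582, 0.0213]
tcp_rot: [-0.122, 0.008, 0.992, 0.001]
force: [-4.5, 0.1, -1.3]
finger_gap: 0.699
finger_force: 30.0
```

Back wall found at TCP x = 437.6 mm. I back off 0.6 mm and lower to the floor.

Call:
play_rows(targets=[[-0.1,[0.08,0,0.02],[0,0,0]],[-0.1,[-0.03,0,0.12],[0,0,0]],[-0.1,[-0.03,0,0.12],[0,0,0]],[-0.1,[0,0,0],[0,0,0]]])

```text
time_s: 14.98
eef_pos: [0.4375, 0.2583, 0.0188]
tcp_rot: [-0.122, 0.008, 0.993, 0.001]
force: [0.2, -0.7, -0.9]
finger_gap: 0.698
finger_force: 30.0
```

Call:
play_rows(targets=[[-0.1,[-0.015,0,0.06],[0,0,0]],[-0.1,[0,0,0],[0,0,0]]])

```text
time_s: 15.22
eef_pos: [0.4374, 0.2582, 0.0182]
tcp_rot: [-0.122, 0.008, 0.993, 0.001]
force: [0.3, 0.1, -1.0]
finger_gap: 0.702
finger_force: 30.0
```

Call:
play_rows(targets=[[-0.1,[-0.015,0,0.06],[0,0,0]],[-0.1,[0,0,0],[0,0,0]]])

```text
time_s: 15.48
eef_pos: [0.4374, 0.2582, 0.0176]
tcp_rot: [-0.122, 0.008, 0.993, 0.001]
force: [0.4, -0.4, -1.0]
finger_gap: 0.703
finger_force: 30.0
```

Call:
play_rows(targets=[[-0.1,[0.03,0,0.07],[0,0,0]],[-0.1,[0,0,0],[0,0,0]]])

```text
time_s: 15.72
eef_pos: [0.4372, 0.2583, 0.0172]
tcp_rot: [-0.122, 0.008, 0.993, 0.001]
force: [2.1, -0.7, 2.6]
finger_gap: 0.702
finger_force: 30.0
```

Call:
play_rows(targets=[[-0.1,[-0.015,0,0.06],[0,0,0]],[-0.1,[0,0,0],[0,0,0]]])

```text
time_s: 15.98
eef_pos: [0.437, 0.2583, 0.0167]
tcp_rot: [-0.122, 0.008, 0.993, 0.001]
force: [0.1, -2.5, 7.5]
finger_gap: 0.699
finger_force: 30.0
```

Floor contact at 17.3 mm. Now I lower the front edge by rotating about the low edge in small steps, watching the forces.

Call:
play_rows(targets=[[-0.1,[0.017,0,-0.027],[0,-2,0]],[-0.1,[-0.009,0,0.09],[0,-2,0]],[-0.1,[0,0,0],[0,0,0]]])

```text
time_s: 16.35
eef_pos: [0.436, 0.2582, 0.0159]
tcp_rot: [-0.087, 0.007, 0.996, 0.0]
force: [-0.7, 0.0, -1.6]
finger_gap: 0.7
finger_force: 30.0
```

```bash
python3 - <<'E'
from h import *
go([.4368,.2583,.0149],89.1)
s,P=snap("side","side5")
cv2.imwrite("pics/c5.png",cv2.resize(s[125:195,180:250],(600,600),interpolation=cv2.INTER_CUBIC))
E
```

```text
t 16.35 tcp [436.  258.2  15.9] toolx [-0.985  0.015  0.173] y [ 0.015  1.    -0.   ] ang y 89.2 F [-0.7  0.  -1.6] gap 0.7 ff 30.0
shift cm [-0.09  0.01  0.09]
turn deg [-0.03 -9.96  0.05]
```

View pics/c5.png

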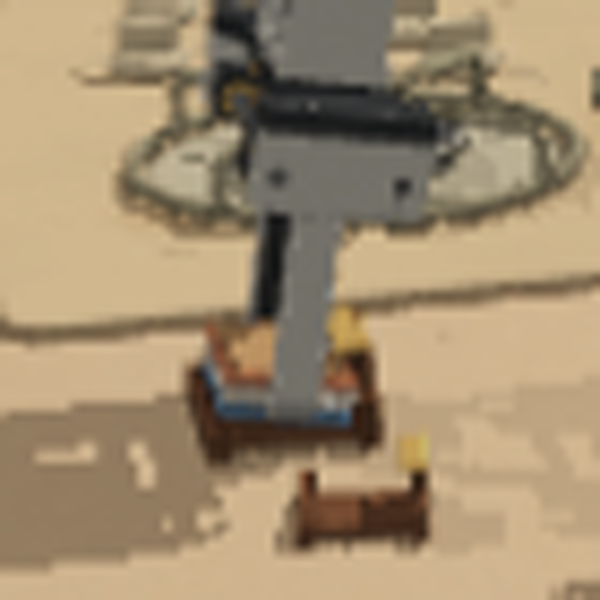

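The pile sits under the lip with all three together. I continue levelling.

Call:
play_rows(targets=[[-0.1,[-0.089,0,-0.016],[0,0,0]],[-0.1,[-0.014,0,0.079],[0,-2,0]],[-0.1,[0,0,0],[0,0,0]]])

```text
time_s: 16.77
eef_pos: [0.4371, 0.2583, 0.0151]
tcp_rot: [-0.069, 0.008, 0.998, 0.0]
force: [0.3, 0.3, -1.0]
finger_gap: 0.702
finger_force: 30.0
```

Call:
play_rows(targets=[[-0.1,[-0.03,0,0.066],[0,-1.5,0]],[-0.1,[-0.03,0,0.066],[0,-1.5,0]],[-0.1,[0,0,0],[0,0,0]]])

```text
time_s: 17.15
eef_pos: [0.4376, 0.2583, 0.0138]
tcp_rot: [-0.043, 0.008, 0.999, 0.0]
force: [0.1, -0.2, -1.8]
finger_gap: 0.7
finger_force: 30.0
```

Call:
play_rows(targets=[[-0.1,[-0.02,0,0.068],[0,-1.5,0]],[-0.1,[-0.02,0,0.068],[0,-1.5,0]],[-0.1,[0,0,0],[0,0,0]]])

```text
time_s: 17.52
eef_pos: [0.4378, 0.2583, 0.0123]
tcp_rot: [-0.017, 0.008, 1.0, -0.0]
force: [-0.6, -0.1, -1.1]
finger_gap: 0.699
finger_force: 30.0
```

Call:
play_rows(targets=[[-0.1,[-0.024,0,0.11],[0,-2,0]],[-0.1,[0,0,0],[0,0,0]]])

```text
time_s: 17.77
eef_pos: [0.4385, 0.2584, 0.0114]
tcp_rot: [0.0, 0.008, 1.0, -0.0]
force: [0.0, 0.3, -1.0]
finger_gap: 0.696
finger_force: 30.0
```

Call:
play_rows(targets=[[-0.1,[0,0,0.04],[0,0,0]],[-0.1,[0,0,0],[0,0,0]]])

```text
time_s: 18.02
eef_pos: [0.4386, 0.2584, 0.0112]
tcp_rot: [-0.0, 0.008, 1.0, -0.0]
force: [-3.9, -1.1, 14.1]
finger_gap: 0.698
finger_force: 30.0
```

Flat on the floor (contact at 11.2 mm). I release and retreat.

Call:
play_rows(targets=[[0.6,[0,0,-0.02],[0,0,0]],[0.8,[0,0,0],[0,0,0]],[0.8,[0,0,0],[0,0,0]],[0.8,[0,0,-1],[0,0,0]],[0.8,[0,0,-3],[0,0,0]]])

```text
time_s: 18.65
eef_pos: [0.4377, 0.258, 0.051]
tcp_rot: [-0.001, 0.008, 1.0, -0.0]
force: [0.2, -0.1, -0.8]
finger_gap: 0.899
finger_force: 0.0
```

Call:
play_rows(targets=[[0.8,[0,0,-5],[0,0,0]],[0.8,[0,0,-5],[0,0,0]],[1,[0,-5,-3],[0,0,0]],[1,[0,-6,0],[0,0,0]],[1,[0,-6,0],[0,0,0]]])

```text
time_s: 19.27
eef_pos: [0.4357, 0.0867, 0.1819]
tcp_rot: [0.001, 0.008, 1.0, -0.0]
force: [1.4, -0.2, -0.6]
finger_gap: 1.001
finger_force: 0.0
```

Call:
play_rows(targets=[[1,[0,-6,0],[0,0,0]],[1,[0,-6,0],[0,0,0]],[1,[0,-6,0],[0,0,0]],[1,[0,-6,0],[0,0,0]],[1,[0,0,0],[0,0,0]]])

```text
time_s: 19.9
eef_pos: [0.4313, -0.1555, 0.1813]
tcp_rot: [0.0, 0.011, 1.0, -0.0]
force: [-0.7, 0.7, 0.2]
finger_gap: 0.998
finger_force: 0.0
```

```bash
python3 - <<'E'
from h import *
go(None)
s,Ps=snap("side","side6"); im,P=snap("top","top6")
c=np.zeros((600,800,3),np.uint8)
c[:400,:400]=cv2.resize(im[190:230,138:178],(400,400),interpolation=cv2.INTER_CUBIC)
c[:400,400:]=cv2.resize(s[155:190,193:228],(400,400),interpolation=cv2.INTER_CUBIC)
c[400:,:267]=cv2.resize(im[100:250,140:340],(267,200)); c[400:,400:667]=cv2.resize(s[130:330,170:437],(267,200))
cv2.imwrite("pics/c6.png",c)
q=P.reshape(-1,3)*1000; m=(abs(q[:,0]-430)<20)&(abs(q[:,1]-258)<38)&(q[:,2]>20)&(q[:,2]<36); q=q[m]
A=np.c_[q[:,:2]-q[:,:2].mean(0),np.ones(len(q))]; print(len(q),np.linalg.lstsq(A,q[:,2],rcond=None)[0],np.percentile(q[:,2],[5,50,95]))
d=np.load("pics/top0.npz")["P"]
for n,(u0,v0,u1,v1,z) in dict(mw=(207,135,238,172,.03),mb=(258,122,292,158,.03),ph=(288,145,328,168,.008)).items():
    for X in(d,P):
        k=X[v0:v1,u0:u1].reshape(-1,3); k=k[k[:,2]>z]; print(n,len(k),np.round(k.mean(0)*1000,1))
E
```

```text
t 19.9 tcp [ 431.3 -155.5  181.3] toolx [-1.     0.022 -0.   ] y [ 0.022  1.    -0.   ] ang y 88.7 F [-0.7  0.7  0.2] gap 0.998 ff 0.0
243 [2.13535245e-02 6.00397830e-03 2.87585547e+01] [24.46068758 28.79726633 32.51429669]
mw 294 [615.2  49.7  67.4]
mw 293 [615.2  49.9  67.1]
mb 293 [ 657.8 -114.7   66.6]
mb 293 [ 657.6 -115.    66.5]
ph 393 [ 617.3 -224.6   18. ]
ph 394 [ 616.1 -224.    22.1]
```

View pics/c6.png

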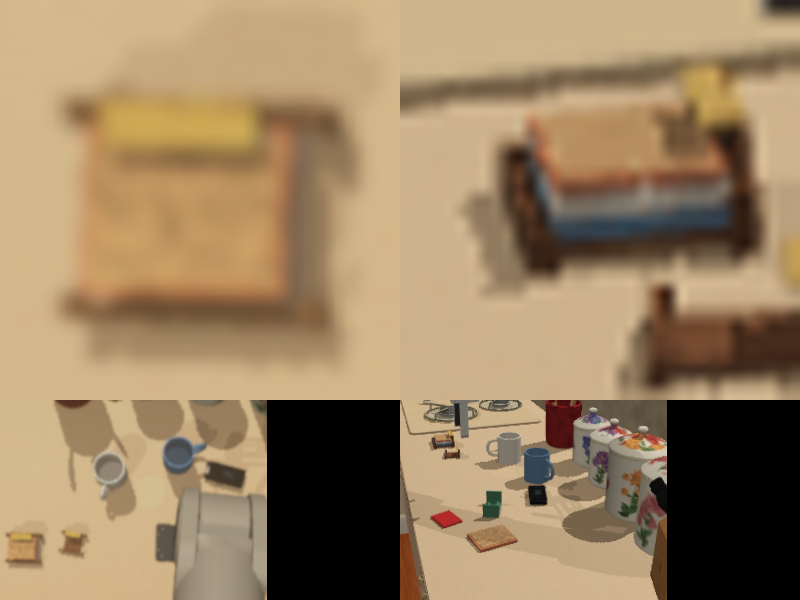

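Top and side views show all three coasters flat under the lip inside the caddy: the top surface is at 28.8 mm (29 expected) and level to about 1°. The mugs and the phone have not moved, so I hand in.

```bash
python3 -c "
from plant import order
print(order.hand_in())"
```

```text
the job is handed in; nothing more can be done
None
```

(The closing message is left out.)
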